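# Press a label holder home behind the lip of a gauge rack's rail

### The arm

A 6-joint arm with a two-finger parallel gripper is mounted at the origin on the work surface; the furniture and walls round the work are solid. World frame = base frame: x ahead of the robot, y to its left, z up, the work surface at z = 0. Lengths are in m, angles in rad, forces in N, time in s.
With the tool pointing down it reaches from about 0.375 to 0.9 m from the base axis. Payload 3.1 kg.
Tool frame: the origin (TCP) lies midway between the tips of the shut fingers; the grasp point (between the pads) lies pinch_z behind it (pinch_z is the distance from the TCP to the grasp point, in m); y points along the fingers, z is the direction in which the jaws open and shut, and the axes are right-handed (so a half turn about y gives the same grasp; the last joint's range is limited). The gripper opens to 87 mm and grips with 3 to 60 N. Pads are 19 mm wide; open, the fingers measure 117 mm over their backs; the gripper's body (75 mm by 190 mm) begins 51 mm behind the grasp point.
Start: joints at [1.087, 0.527, 1.433, -0, 1.181, -0.178], TCP at [0.188, 0.596, 0.223] pointing down, gripper open.
Joint ranges: [-3.08, 3.08], [-0.75, 2.2], [0.22, 2.44], [-1.43, 4.57], [0, 2.65], [-2.85, 2.85]. Speed limits (rad/s): [2.79, 2.79, 3.14, 3.14, 3.14, 3.14].

### API

Orientations are given as a unit quaternion [x, y, z, w].
In Python, from rig import get_obs, camera, hand_in, pinch_z gives the robot as it stands. The module is installed in compiled form; this text tells all that it offers.
- The arm moves only by the tool arm_command, never from a script. Its argument "plan" is a list of rows, each a list of 2 entries, a list of its own where there are three numbers: the shift along the world's x, y, z in units of 25 mm (1.0 is 25 mm), then the turn about the world's z in units of 5 degrees (1.0 is 5 degrees). A call has 1 to 5 rows; each row is the pose to reach, as a shift and turn from the pose commanded when the call began; what a row does not reach only later rows make up. A row lasts 1/10 s, in which the tool goes at most 50 mm and 8.59 degrees, less where a joint would pass 70% of its speed; a pose out of reach is approached as far as the arm can. A call with a gripper value outside its range is refused whole. "fingers" is the opening, from -1 (shut) to 1 (fully open), set as the call begins (left out, the last holds). The fingers move at their own pace and stop on an object; "force" is the grip in N (left out, the last holds). Time passes only in rows, so rows that repeat a pose let the fingers close. It gives the time, the measured TCP pose, the force and the opening at its end, in the units of the state.
- get_obs(): the state, without advancing time (a new reading comes with each control period).
- camera(name): name is "side" or "top" or "wrist"; returns a dict with "pixels" (480x640x3 uint8, red, green, blue), "camera_matrix" (3x3 intrinsics, pixels), "distortion" ([k1, k2, p1, p2, k3] as OpenCV has them; the pictures are not rectified), "R" (3x3) and "t" (3): a world point X has camera coordinates R X + t. Camera axes: x right, y down, z forward; pixel columns grow to the right and rows downward; lengths in m; the calibration is good to about 2 mm. A picture is of the moment at which its call begins. There is no depth.
- hand_in(): hands the job in, once; it reports no verdict.
The state is a dict: "time": time; "q": joint angles; "joint_velocities": joint speeds; "joint_torque": joint torques, N m; "position": TCP position; "tool_rot": TCP orientation; "ft_force": force on the tool from outside, world axes, zero at the start; "moment": the same for the moment, N m; "grip_width": finger opening in m.
Only numpy, scipy, OpenCV 4.12 (cv2) and the standard library are available. Lean on these libraries where they do the work, as an engineer would, in place of code of your own. Each camera call takes 0.05 s, during which the arm holds its last target.

### The job

Take the wider of the two spare label holders out of the wooden stand, slide its thin tongue down behind the lip of the rack's label rail, in the empty bay, and press it fully home against the sprung strip until its shoulders sit on the lip. Press firmly but do not force it, and finish while still holding it pressed home, because it springs up again if you let go. Leave the narrow holder in the stand, and leave the setting rings, the V-block and the micrometer where they are.

Things in the scene. Friction and masses are not known exactly. Their poses are not given: they have to be found in the camera images.
- wide_holder_mid (a point): Centre (half-way up) of the wider spare label holder: an upright grey plastic plate, blank pale label on its front (-x), 60 mm wide (y), 78 mm tall (z), 70 g. Upper 50 mm: slab 12 mm thick (x), to be gripped across its thickness. Below: a thin tongue. The shoulder (step) is 11 mm below this point, the foot 39 mm below, the top edge 39 mm above. It stands in the stand's groove, shoulders on the stand's top.
- wide_holder: The wider spare holder; origin at the middle of its foot. Its lower 28 mm is the tongue, 5 mm thick and 54 mm wide with a rounded foot; the slab above overhangs it by 3.5 mm in front and behind (the shoulders). It may go into the bay either way round.
- narrow_holder_mid (a point): Centre of the narrower spare label holder, the same in all but its width of 42 mm. It stands in the same groove, centres 76 mm apart; which of the two is at which end changes.
- narrow_holder: The narrower spare holder, origin at the middle of its foot.
- stand_top (a point): Middle of the top face of the wooden stand, a fixed grooved block 44 mm (x) by 160 mm (y), 45 mm tall, standing on a flat clipboard, so that its top is 49 mm above the bench. The groove runs along its y axis, is 6.5 mm wide and 32 mm deep.
- bay_mouth (a point): Middle of the mouth of the rail's empty bay, level with the top of the lip, 85 mm above the bench. x points from the robot's side into the rack, y along the rail, z up. The bay is a slot 8 mm across (x) and 62 mm long (y); the sprung strip lies 22 mm below its mouth. A holder resting on it unpressed has its shoulders 6 mm above the lip; fully home they touch the lip, its centre 11 mm above this point.
- rack: Fixed grey gauge rack, 150 mm wide (y), 109 mm deep (x, away from the robot's side); origin under its middle on the bench. Label rail along its front edge: 4 mm aluminium lip in front, the rack's edge behind, both with rounded tops 85 mm high. Deck 73 mm high. In the bay at -y a narrow holder is fitted for good; its slab begins 53 mm from the empty bay's middle and rises 50 mm above the lip.
- strip (a joint): How far the sprung steel strip (56 by 6 mm) in the empty bay is pressed down, m: 0 at rest; about 0.006 with the holder fully home. The spring resists with about 3 N at the start and 7.5 N at home, where the shoulders stop hard on the lip.
- ring_a: Setting ring, 49 mm wide and 17 mm tall, on the deck of the rack about 73 mm behind the empty bay's middle. Origin under its middle. Not to be moved.
- ring_b: Setting ring, 58 mm wide and 20 mm tall, on the deck behind the fitted narrow holder. Origin under its middle. Not to be moved.
- v_block: Ground steel V-block, 49x52x34 mm, on the bench. Origin under its middle. Not to be moved.
- micrometer1: Micrometer, 47x132x18 mm, lying on the bench. Origin under its middle. Not to be moved.

How it is judged:
On the way, in this order (a step that is already met when the one before it is completed fails the run):
1. the wide holder is lifted clear of the stand (height (world z) of wide_holder_mid above 0.105 m and contact force between the fingers and wide_holder above 0.5 N), for 0.1 s.
2. the wide holder is behind the lip and pressed home (x of wide_holder_mid in the frame of bay_mouth between -0.004 and 0.004 m and y of wide_holder_mid in the frame of bay_mouth between -0.008 and 0.008 m and z of wide_holder_mid in the frame of bay_mouth between 0.007 and 0.013 m and angle between the z axis of wide_holder_mid and the z axis of bay_mouth, either way round below 0.1 rad and angle between the x axis of wide_holder_mid and the x axis of bay_mouth, either way round below 0.12 rad and value of joint strip above 0.0042 m), for 0.3 s.
At the end, for the whole second after the job is handed in: The robot still holds the wide holder behind the lip in the empty bay: within 4 mm across and 8 mm along it, 0.1 rad of upright, 2 mm of fully home, strip pressed down over 4.2 mm and pushing back over 3.5 N; the narrow holder is still in the stand (all of step 2 and contact force between wide_holder and rack above 3.5 N and contact force between the fingers and wide_holder above 1 N and linear speed of wide_holder below 0.02 m/s and distance of narrow_holder from where it was at the start of the episode below 0.02 m); the arm keeps its last pose, push and grip.
It fails at once if the holder is forced against the rack with more than 70 N (contact force between wide_holder and rack above 70 N).
It fails at once if the narrow holder is moved by more than 2 cm (distance of narrow_holder from where it was at the start of the episode above 0.02 m).
It fails at once if a setting ring, the V-block or the micrometer is moved by more than 2 cm (distance of any of ring_a, ring_b, v_block, micrometer1 from where it was at the start of the episode above 0.02 m).
It also fails if it takes over 35 s, if anything falls off the work surface, if the arm or the gripper's body presses on something with over 40 N, if the wrist force passes 120 N, or if a joint passes its speed limit or range.

## Working session

There is one attempt and no reset: what is moved stays moved. The work goes in short steps, Python scripts to look and compute and a tool call to move; the robot and the scene stay as the last step left them, time stands still between calls to the robot, and variables do not carry over. Pictures are saved under pics/ and viewed, and the job is handed in when it is done.

Besides the shell and the picture viewer there is one more tool, called after "Request:" as name(argument=value, ...), one argument or row to a line, values as JSON. arm_command: Moves the arm, as the interface text tells. Its arguments: {"type":"object","properties":{"plan":{"type":"array"},"fingers":{"type":"number"},"force":{"type":"number"}},"required":["plan"]}

```bash
mkdir -p pics; python3 - <<'E'
from rig import get_obs, camera, pinch_z
import cv2
print(pinch_z, get_obs())
for n in ("side","top","wrist"):
    c=camera(n); cv2.imwrite(f"pics/{n}0.png",c["pixels"][:,:,::-1])
    print(n,c["camera_matrix"].tolist(),c["distortion"],c["R"].tolist(),c["t"])
E
```

```text
0.0187 {'time': 0.0, 'q': array([ 1.08751210e+00,  5.28470449e-01,  1.43387819e+00, -2.73430843e-05,
        1.18138868e+00, -1.78515770e-01]), 'joint_velocities': array([ 2.05492160e-04,  5.69892161e-04, -4.95471685e-05,  5.63113360e-04,
        1.19911379e-03, -1.44191100e-03]), 'joint_torque': array([-1.87405429e-03, -4.40038204e+01, -1.76589471e+01,  6.34172349e-02,
        5.83237270e-02, -1.29385617e-04]), 'position': array([0.18719408, 0.59555363, 0.22157667]), 'tool_rot': array([ 0.69963299, -0.10756959,  0.10709379, -0.69819294]), 'ft_force': array([-0.09088592, -0.04026364, -0.13105824]), 'moment': array([0.00766123, 0.01465447, 0.03529893]), 'grip_width': 0.08697384398387174}
side [[451.71522270197056, 0.0, 325.7314540162031], [0.0, 451.71522270197056, 237.43565203481577], [0.0, 0.0, 1.0]] [0.03795696 0.         0.         0.         0.        ] [[-0.3585579482436936, 0.9332412947202295, -0.02229088558541543], [0.3543298348850812, 0.11396677312145613, -0.9281497415474474], [-0.8636472461957969, -0.34069379280108986, -0.37153892620454215]] [ 0.15638564 -0.07820847  1.28089193]
top [[532.6135363097638, 0.0, 322.0572298413392], [0.0, 532.6135363097638, 239.03953589809748], [0.0, 0.0, 1.0]] [-0.13692256  0.          0.          0.          0.        ] [[0.012416391336074535, -0.999772218972941, -0.01735924526330653], [-0.9902671116316938, -0.009887842908075506, -0.13882823265909552], [0.13862496473150923, 0.018914035332191638, -0.9901643188989596]] [0.01951058 0.49009184 0.99570095]
wrist [[390.5019045094269, 0.0, 327.46177477179464], [0.0, 390.5019045094269, 245.21259446653528], [0.0, 0.0, 1.0]] [-0.04804937  0.          0.          0.          0.        ] [[0.3015130203743017, 0.9534598703382258, -0.0020430857500161343], [0.9161866615365512, -0.28913147207775214, 0.27749773526402555], [0.26399223429350555, -0.08554102821902484, -0.960724118945682]] [-0.623656   -0.03289634  0.39247197]
```

View pics/side0.png

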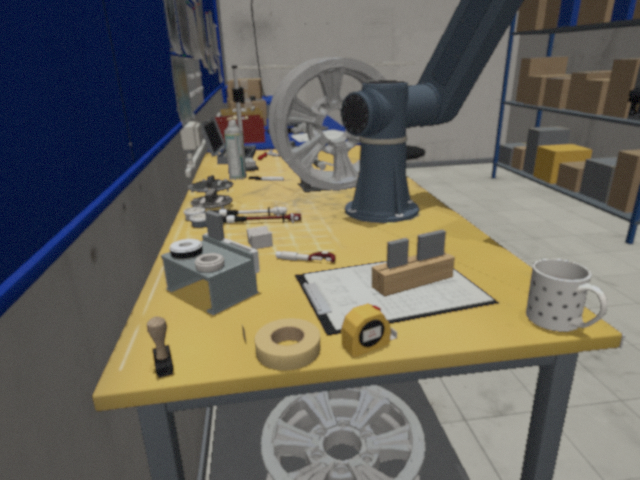

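View pics/top0.png

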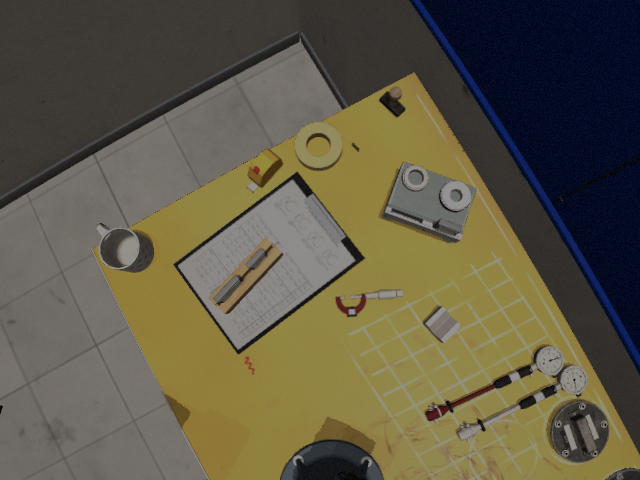

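View pics/wrist0.png

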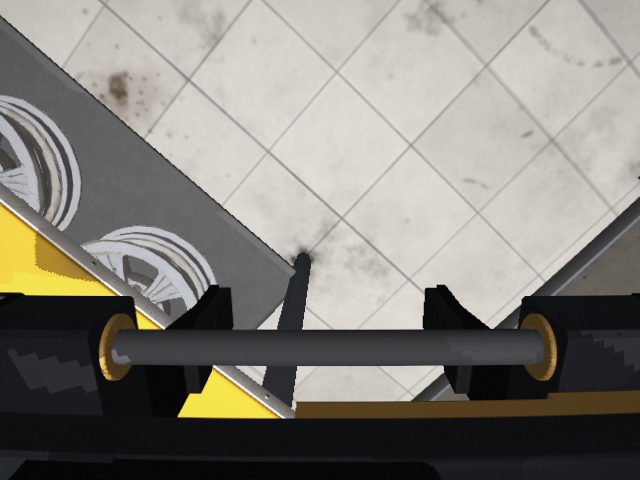

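```bash
python3 - <<'E'
import cv2
im=cv2.imread("pics/top0.png"); 
cv2.imwrite("pics/t_a.png",cv2.resize(im[225:325,200:300],None,fx=6,fy=6,interpolation=cv2.INTER_CUBIC))
cv2.imwrite("pics/t_b.png",cv2.resize(im[150:250,375:485],None,fx=6,fy=6,interpolation=cv2.INTER_CUBIC))
im=cv2.imread("pics/side0.png"); 
cv2.imwrite("pics/s_a.png",cv2.resize(im[220:300,360:465],None,fx=7,fy=7,interpolation=cv2.INTER_CUBIC))
cv2.imwrite("pics/s_b.png",cv2.resize(im[205:310,155:265],None,fx=5.5,fy=5.5,interpolation=cv2.INTER_CUBIC))
E
```

```text
(no output)
```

View pics/t_a.png

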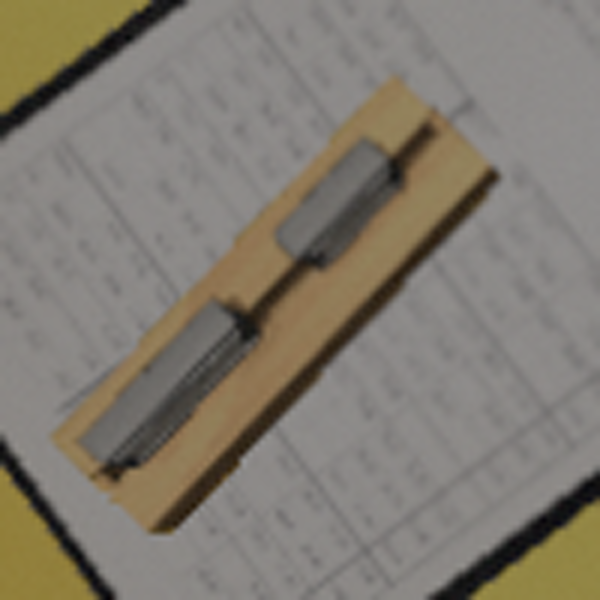

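View pics/t_b.png

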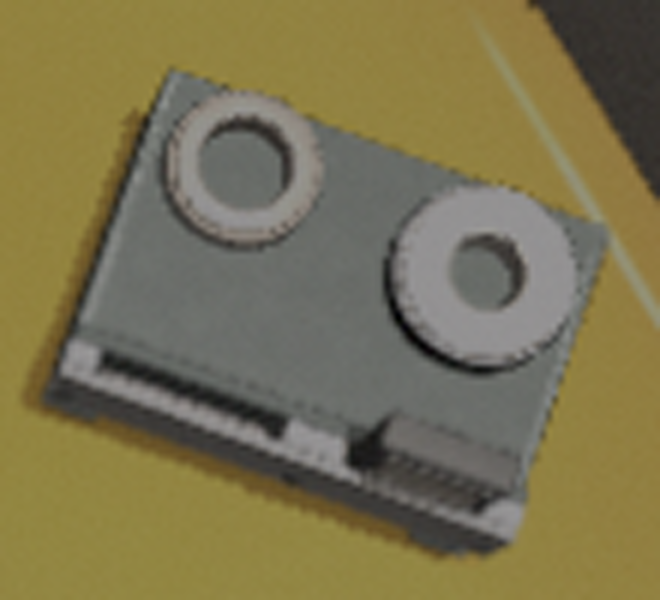

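View pics/s_a.png

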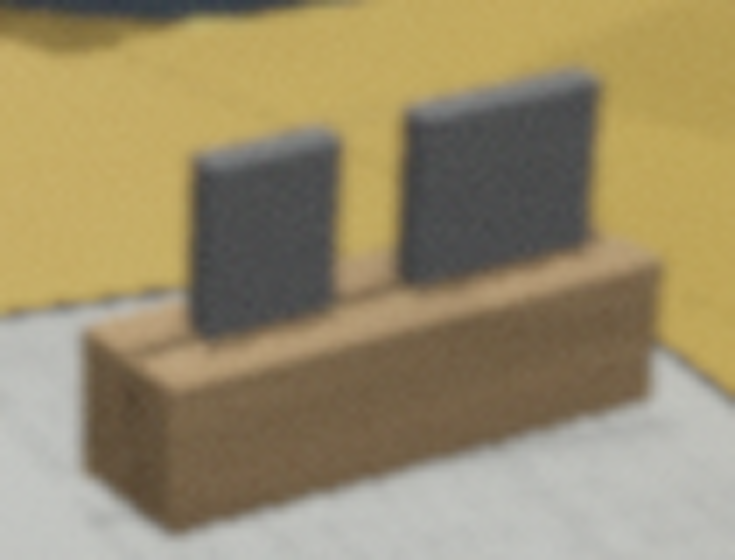

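View pics/s_b.png

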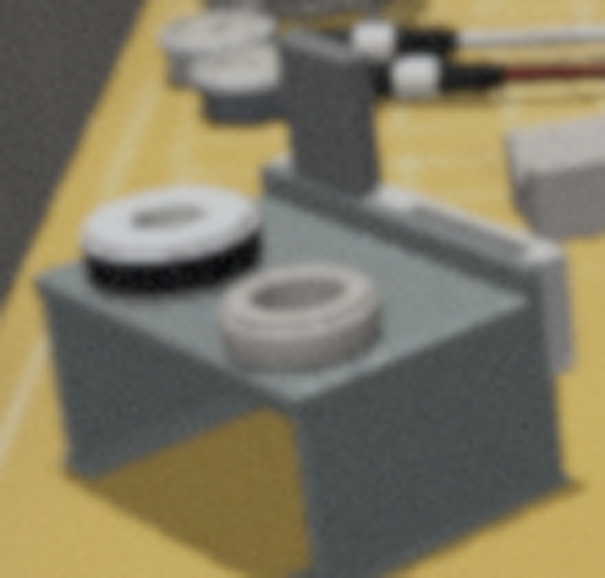

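```bash
cat > h.py <<'E'
import numpy as np, cv2
from rig import get_obs, camera
def ray(c,uv):
    p=cv2.undistortPoints(np.array(uv,float).reshape(-1,1,2),c["camera_matrix"],c["distortion"]).reshape(-1,2)
    d=np.c_[p,np.ones(len(p))]@c["R"]
    return -c["R"].T@c["t"], d
def onz(c,uv,z):
    o,d=ray(c,uv); return o+d*((z-o[2])/d[:,2])[:,None]
def proj(c,X):
    r,_=cv2.Rodrigues(c["R"]); return cv2.projectPoints(np.array(X,float).reshape(-1,1,3),r,c["t"],c["camera_matrix"],c["distortion"])[0].reshape(-1,2)
E
cat > m1.py <<'E'
from h import *
np.set_printoptions(precision=4,suppress=True)
c=camera("top"); s=camera("side")
A=lambda l:np.array(l)/6+np.array([200,225])-0.4
B=lambda l:np.array(l)/6+np.array([375,150])-0.4
SA=lambda l:np.array(l)/7+np.array([360,220])-0.4
SB=lambda l:np.array(l)/5.5+np.array([155,205])-0.4
def ang(v): return np.degrees(np.arctan2(v[1],v[0]))
st=onz(c,A([(395,78),(497,178),(160,530),(55,435)]),.049); print("stand",st,st.mean(0),[np.linalg.norm(st[i]-st[(i+1)%4]) for i in range(4)], ang(st[0]-st[3]),ang(st[1]-st[2]))
w=onz(c,A([(80,440),(215,300),(245,320),(110,462)]),.099); print("wide",w.mean(0),ang(w[1]-w[0]),[np.linalg.norm(w[i]-w[(i+1)%4]) for i in range(4)])
n=onz(c,A([(278,240),(362,138),(390,158),(302,260)]),.099); print("nar",n.mean(0),ang(n[1]-n[0]))
print(np.linalg.norm((w.mean(0)-n.mean(0))), ang(n.mean(0)-w.mean(0)))
sw=onz(s,SA([(408,110),(585,70),(600,88),(415,125)]),.099);print("side wide",sw.mean(0),ang(sw[1]-sw[0]))
sn=onz(s,SA([(195,155),(320,128),(338,142),(205,168)]),.099);print("side nar",sn.mean(0),ang(sn[1]-sn[0]))
sl=onz(c,B([(100,360),(285,430)]),.085);print("slot",sl,sl.mean(0),ang(sl[1]-sl[0]),np.linalg.norm(sl[1]-sl[0]))
rk=onz(c,B([(175,70),(605,230)]),.073);print("rackback",rk,rk.mean(0),ang(rk[1]-rk[0]),np.linalg.norm(rk[1]-rk[0]))
lp=onz(c,B([(60,370),(515,535)]),.085);print("lip outer",lp,lp.mean(0),ang(lp[1]-lp[0]),np.linalg.norm(lp[1]-lp[0]))
sl=onz(s,SB([(405,205),(525,250)]),.085);print("side slot",sl,sl.mean(0),ang(sl[1]-sl[0]),np.linalg.norm(sl[1]-sl[0]))
E
python3 m1.py
```

```text
stand [[0.4895 0.1331 0.049 ]
 [0.4578 0.0998 0.049 ]
 [0.345  0.2039 0.049 ]
 [0.3743 0.2385 0.049 ]] [0.4167 0.1688 0.049 ] [np.float64(0.04602090906859881), np.float64(0.1534989078716965), np.float64(0.04530962631846824), np.float64(0.15615483256779242)] -42.46410158183376 -42.739700362646694
wide [0.3899 0.1947 0.099 ] -42.8961819052419 [np.float64(0.058360199649273074), np.float64(0.011018508631172527), np.float64(0.05870529091672603), np.float64(0.01135747860471592)]
nar [0.4454 0.1446 0.099 ] -38.23669587833697
0.07478590823213037 -42.10429259202981
side wide [0.397  0.1962 0.099 ] 137.72042477230661
side nar [0.4502 0.1448 0.099 ] 136.6848407992133
slot [[ 0.5391 -0.1036  0.085 ]
 [ 0.5178 -0.1606  0.085 ]] [ 0.5285 -0.1321  0.085 ] -110.48329604317313 0.06093436953609991
rackback [[ 0.6357 -0.1297  0.073 ]
 [ 0.5855 -0.2662  0.073 ]] [ 0.6106 -0.1979  0.073 ] -110.20832612954956 0.14544588167108488
lip outer [[ 0.5358 -0.0912  0.085 ]
 [ 0.4858 -0.2316  0.085 ]] [ 0.5108 -0.1614  0.085 ] -109.60896261265472 0.1490657235415965
side slot [[ 0.5197 -0.1636  0.085 ]
 [ 0.5412 -0.1042  0.085 ]] [ 0.5305 -0.1339  0.085 ] 70.03695144226448 0.06318778269048951
```

```bash
python3 - <<'E'
from h import *
from scipy.spatial.transform import Rotation as R
o=get_obs(); M=R.from_quat(o["tool_rot"]).as_matrix(); print(M.round(3), o["time"], np.degrees(np.arctan2(M[1,2],M[0,2])))
E
```

```text
[[ 0.954 -0.001  0.3  ]
 [-0.3   -0.001  0.954]
 [-0.    -1.    -0.001]] 0.25 72.53591589850195
```

Request:
arm_command(
  plan=[
    [[0.82,-1.6,0],-0.5],
    [[1.64,-3.2,0],-1],
    [[2.46,-4.8,0],-1.5],
    [[3.28,-6.4,0],-2],
    [[4.1,-8,0],-2.5],
  ],
  fingers=1,
)

```text
time: 0.75
position: [0.2905, 0.3947, 0.2226]
tool_rot: [-0.683, 0.183, -0.183, 0.683]
ft_force: [0.9, 0.2, 0.9]
grip_width: 0.0865
```

Request:
arm_command(
  plan=[
    [[0.82,-1.6,0],-0.5],
    [[1.64,-3.2,0],-1],
    [[2.46,-4.8,0],-1.5],
    [[3.28,-6.4,0],-2],
    [[4.1,-8,0],-2.5],
  ],
)

```text
time: 1.25
position: [0.3931, 0.1945, 0.2228]
tool_rot: [-0.659, 0.256, -0.257, 0.659]
ft_force: [0.9, 0.0, -0.3]
grip_width: 0.0872
```

Request:
arm_command(
  plan=[
    [[0,0,0],0],
    [[0,0,0],0],
  ],
)

```text
time: 1.45
position: [0.3929, 0.1953, 0.2226]
tool_rot: [-0.659, 0.257, -0.257, 0.659]
ft_force: [-0.6, 0.6, 0.1]
grip_width: 0.0873
```

```bash
python3 - <<'E'
from h import *
c=camera("wrist");cv2.imwrite("pics/w1.png",c["pixels"][:,:,::-1]); np.save("w1.npy",c,allow_pickle=True)
o=get_obs();print(o["position"],o["ft_force"],o["time"])
E
```

```text
[0.3922584  0.19616129 0.22250904] [-0.14021139 -0.31920051 -0.22816768] 1.5
```

View pics/w1.png

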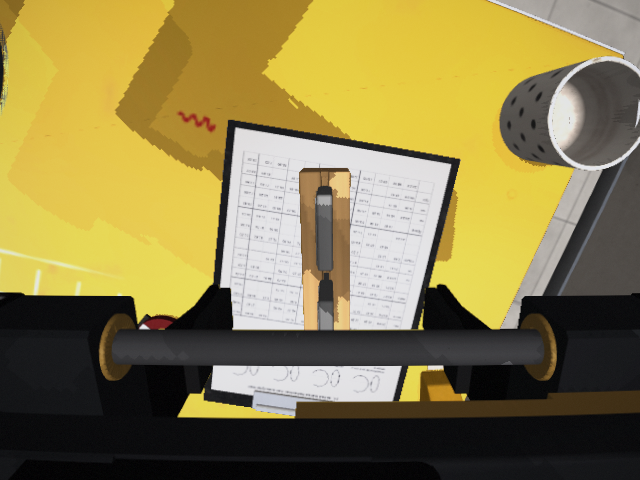

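```bash
python3 - <<'E'
from h import *
c=np.load("w1.npy",allow_pickle=True).item()
print(proj(c,[[.3922,.1962,.2225],[.3922,.1962,.099],[.39,.195,.099]]), -c["R"].T@c["t"])
im=c["pixels"][:,:,::-1][160:350,270:380]
cv2.imwrite("pics/w1z.png",cv2.resize(im,None,fx=3,fy=3,interpolation=cv2.INTER_CUBIC))
E
```

```text
[[328.5074687  303.94145269]
 [327.96533801 235.34771979]
 [324.83520814 234.32520257]] [0.33670854 0.2466386  0.38583182]
```

View pics/w1z.png

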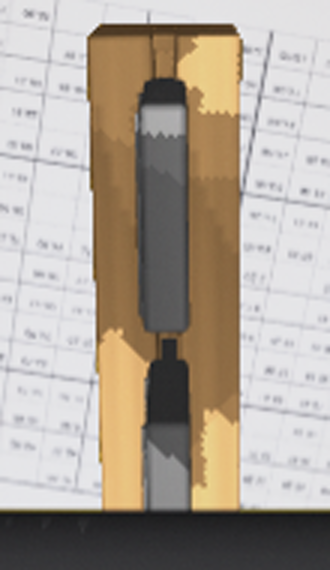

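```bash
python3 - <<'E'
from h import *
np.set_printoptions(precision=4,suppress=True)
c=np.load("w1.npy",allow_pickle=True).item()
def ang(v): return np.degrees(np.arctan2(v[1],v[0]))
f=lambda l:np.array(l)/3+np.array([270,160])-.33
w=onz(c,f([(139,103),(187,104),(189,331),(141,330)]),.099); print(w,w.mean(0),ang(w[3]-w[0]),ang(w[2]-w[1]),np.linalg.norm(w[3]-w[0]),np.linalg.norm(w[1]-w[0]))
s=onz(c,f([(90,38),(240,38),(240,510),(103,510)]),.049); print(s,ang(s[3]-s[0]),ang(s[2]-s[1]),np.linalg.norm(s[1]-s[0]))
m=(w[3]+w[2])/2-(w[0]+w[1])/2
print(ang(m))
E
```

```text
[[0.3631 0.2111 0.099 ]
 [0.3713 0.2196 0.099 ]
 [0.4152 0.18   0.099 ]
 [0.4065 0.171  0.099 ]] [0.389  0.1954 0.099 ] -42.68613213044896 -42.042474013317154 0.059116394651180584 0.011798933387583279
[[0.3446 0.2074 0.049 ]
 [0.3736 0.2387 0.049 ]
 [0.4848 0.1393 0.049 ]
 [0.455  0.1071 0.049 ]] -42.2680296598994 -41.81839981635939 0.04267001897836687
-42.36421385120566
```

Request:
arm_command(
  plan=[
    [[-0.12,-0.02,-1.5],0],
    [[-0.12,-0.02,-3],0],
    [[-0.12,-0.02,-4.5],0],
    [[-0.12,-0.02,-5.8],0],
    [[-0.12,-0.02,-6.6],0],
  ],
)

```text
time: 2.0
position: [0.3875, 0.1971, 0.0556]
tool_rot: [0.66, -0.256, 0.254, -0.659]
ft_force: [-0.1, 0.9, 0.7]
grip_width: 0.0868
```

Request:
arm_command(
  plan=[
    [[0,0,0],0],
    [[0,0,0],0],
    [[0,0,0],0],
    [[0,0,0],0],
    [[0,0,0],0],
  ],
  fingers=-1,
  force=20,
)

```text
time: 2.5
position: [0.3902, 0.196, 0.0586]
tool_rot: [-0.659, 0.255, -0.257, 0.66]
ft_force: [-0.0, -0.3, 0.2]
grip_width: 0.0548
```

Request:
arm_command(
  plan=[
    [[0,0,0],0],
    [[0,0,0],0],
    [[0,0,0],0],
    [[0,0,0],0],
    [[0,0,0],0],
  ],
  force=40,
)

```text
time: 3.0
position: [0.3895, 0.1956, 0.0575]
tool_rot: [0.659, -0.256, 0.256, -0.659]
ft_force: [0.3, -0.5, -0.1]
grip_width: 0.0147
```

```bash
python3 - <<'E'
from h import *
c=camera("wrist");cv2.imwrite("pics/w2.png",c["pixels"][:,:,::-1])
o=get_obs();print(o["position"],o["ft_force"],o["time"],o["grip_width"])
E
```

```text
[0.38951491 0.19563742 0.0574918 ] [-0.50605598 -0.57659994 -0.02878557] 3.05 0.011561302579311449
```

View pics/w2.png

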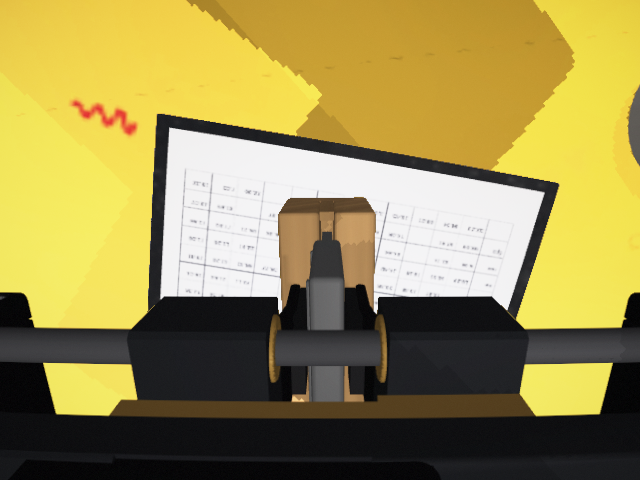

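Request:
arm_command(
  plan=[
    [[0,0,0],0],
    [[0,0,0],0],
    [[0,0,0.4],0],
    [[0,0,1],0],
    [[0,0,1.8],0],
  ],
)

```text
time: 3.55
position: [0.3888, 0.1955, 0.103]
tool_rot: [0.659, -0.257, 0.255, -0.659]
ft_force: [-0.1, 0.2, -1.3]
grip_width: 0.0116
```

Request:
arm_command(
  plan=[
    [[0,0,1],0],
    [[0,0,2],0],
    [[0,0,2.8],0],
    [[0,0,3.2],0],
    [[0,0,3.2],0],
  ],
)

```text
time: 4.05
position: [0.3902, 0.1959, 0.184]
tool_rot: [-0.658, 0.255, -0.257, 0.66]
ft_force: [-0.0, 0.0, -0.6]
grip_width: 0.0119
```

```bash
python3 - <<'E'
from h import *
for n in ("wrist","side"):
    c=camera(n);cv2.imwrite(f"pics/{n}3.png",c["pixels"][:,:,::-1])
c=camera("top");cv2.imwrite("pics/top3.png",c["pixels"][:,:,::-1])
o=get_obs();print(o["position"],o["ft_force"],o["time"],o["grip_width"])
E
```

```text
[0.38873058 0.19548823 0.18182631] [-0.07293589 -0.32394042 -0.4022655 ] 4.2 0.011766646592410834
```

View pics/wrist3.png

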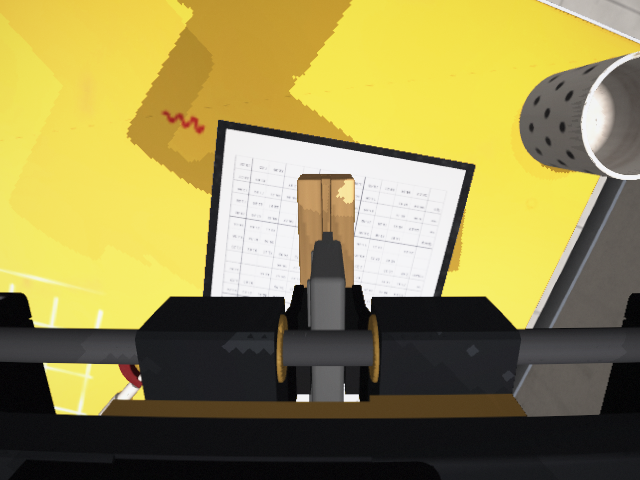

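View pics/side3.png

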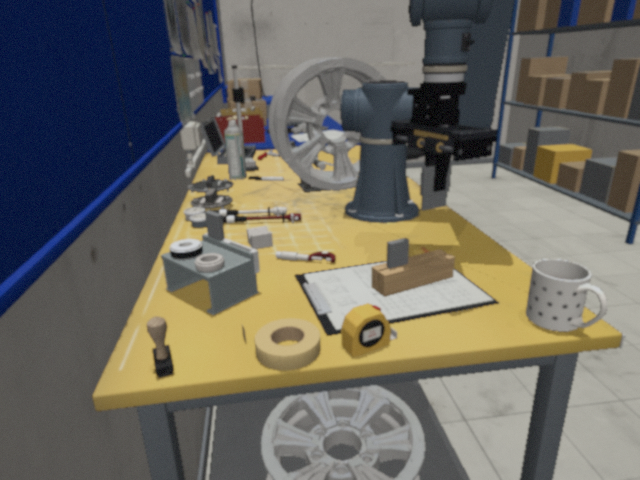

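Request:
arm_command(
  plan=[
    [[0.56,-1.31,0],-1.35],
    [[1.12,-2.62,0],-2.7],
    [[1.68,-3.93,0],-4.05],
    [[2.24,-5.24,0],-5.4],
    [[2.8,-6.56,0],-6.78],
  ],
)

```text
time: 4.7
position: [0.459, 0.0305, 0.1812]
tool_rot: [0.555, -0.44, 0.437, -0.554]
ft_force: [0.5, 0.6, -1.5]
grip_width: 0.0116
```

Request:
arm_command(
  plan=[
    [[0.56,-1.31,0],-1.35],
    [[1.12,-2.62,0],-2.7],
    [[1.68,-3.93,0],-4.05],
    [[2.24,-5.24,0],-5.4],
    [[2.8,-6.56,0],-6.78],
  ],
)

```text
time: 5.2
position: [0.529, -0.1334, 0.1808]
tool_rot: [-0.403, 0.582, -0.58, 0.402]
ft_force: [0.6, 0.3, -0.7]
grip_width: 0.0115
```

Request:
arm_command(
  plan=[
    [[0,0,0],0],
    [[0,0,0],0],
    [[0,0,0],0],
  ],
)

```text
time: 5.5
position: [0.5281, -0.1311, 0.1813]
tool_rot: [-0.405, 0.581, -0.579, 0.404]
ft_force: [-0.0, 0.1, -1.5]
grip_width: 0.0116
```

```bash
python3 - <<'E'
from h import *
for n in ("wrist","side","top"):
    c=camera(n);cv2.imwrite(f"pics/{n}4.png",c["pixels"][:,:,::-1]); np.save(n+"4.npy",c,allow_pickle=True)
o=get_obs();print(o["position"],o["ft_force"],o["time"],o["grip_width"],o["q"])
E
```

```text
[ 0.52879178 -0.13101242  0.18221083] [-0.16003054  0.03415456 -0.19796312] 5.65 0.011667003738834367 [-4.48102687e-01  4.73803044e-01  1.67568082e+00  9.65587117e-05
  9.93621438e-01 -9.61940991e-02]
```

View pics/wrist4.png

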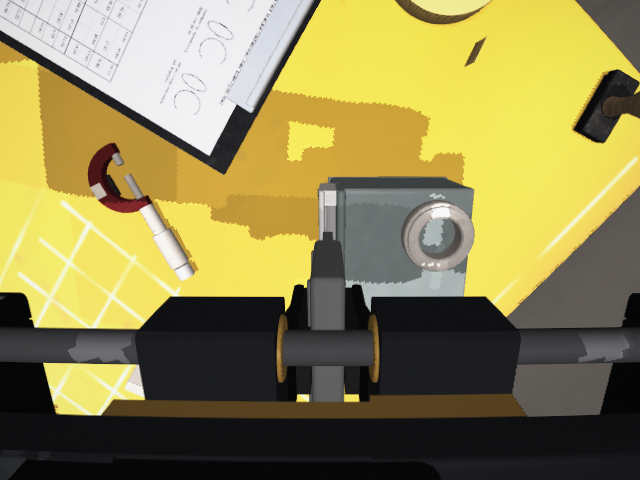

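View pics/side4.png

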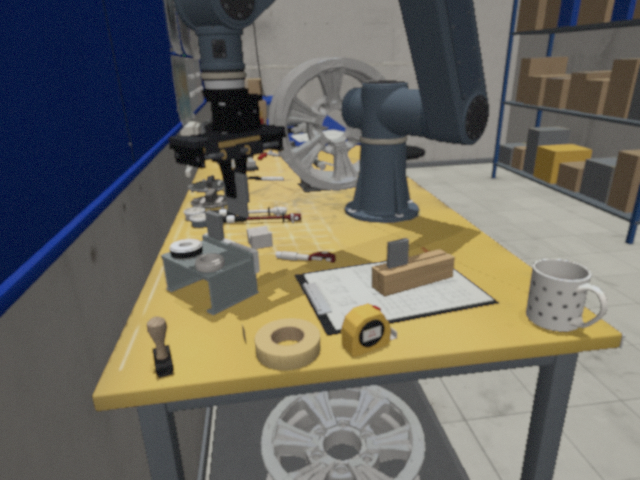

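```bash
python3 - <<'E'
import cv2
im=cv2.imread("pics/wrist4.png")[170:300,280:400]
cv2.imwrite("pics/w4z.png",cv2.resize(im,None,fx=4.5,fy=4.5,interpolation=cv2.INTER_CUBIC))
E
```

```text
(no output)
```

View pics/w4z.png

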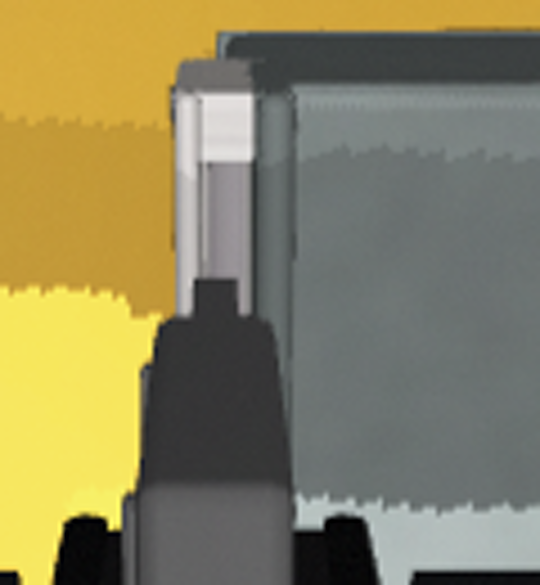

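```bash
python3 - <<'E'
from h import *
np.set_printoptions(precision=4,suppress=True)
c=np.load("wrist4.npy",allow_pickle=True).item()
f=lambda l:np.array(l)/4.5+np.array([280,170])-.39
def ang(v): return np.degrees(np.arctan2(v[1],v[0]))
th=np.radians(-20.2); ax=np.array([np.cos(th),np.sin(th)]); ay=np.array([-ax[1],ax[0]])
tcp=np.array([.5288,-.1310])
def loc(P): return np.c_[(P[:,:2]-tcp)@ax,(P[:,:2]-tcp)@ay]*1000
a=onz(c,f([(177,165),(200,165),(253,160),(200,160),(295,165)]),.085);print("lip out,in,slot rear,end",loc(a))
l=onz(c,f([(177,100),(178,310),(253,95),(252,310)]),.085);print(ang(l[1]-l[0]),ang(l[3]-l[2]),loc(l))
l=onz(c,f([(296,100),(294,290)]),.085);print(ang(l[1]-l[0]),loc(l))
t=onz(c,f([(195,281),(238,281)]),.1465);print("tongue foot",loc(t),ang(t[1]-t[0]))
t=onz(c,f([(160,320),(270,320)]),.1745);print("shoulder",loc(t),ang(t[1]-t[0]))
t=onz(c,f([(138,485),(294,485)]),.2235);print("top",loc(t),ang(t[1]-t[0]))
ct=np.load("top4.npy",allow_pickle=True).item()
cv2.imwrite("pics/t4z.png",cv2.resize(ct["pixels"][150:250,375:485,::-1],None,fx=6,fy=6,interpolation=cv2.INTER_CUBIC))
E
```

```text
lip out,in,slot rear,end [[-6.9369 27.9557]
 [-3.4991 27.9507]
 [ 4.4188 28.6969]
 [-3.4961 28.7067]
 [10.699  27.935 ]]
-110.35828749504287 -110.23192270814349 [[-6.8645 37.6956]
 [-6.9534  5.5194]
 [ 4.3799 38.4217]
 [ 4.3615  5.5068]]
-110.19271736616896 [[10.7465 37.6744]
 [10.7502  8.6556]]
tongue foot [[-3.4461 25.4889]
 [ 1.5476 25.4832]] -20.265442981863472
shoulder [[-6.5748 28.4735]
 [ 4.4632 28.4614]] -20.26278008683529
top [[-6.5985 29.3461]
 [ 4.8563 29.336 ]] -20.250687568389434
```

View pics/t4z.png

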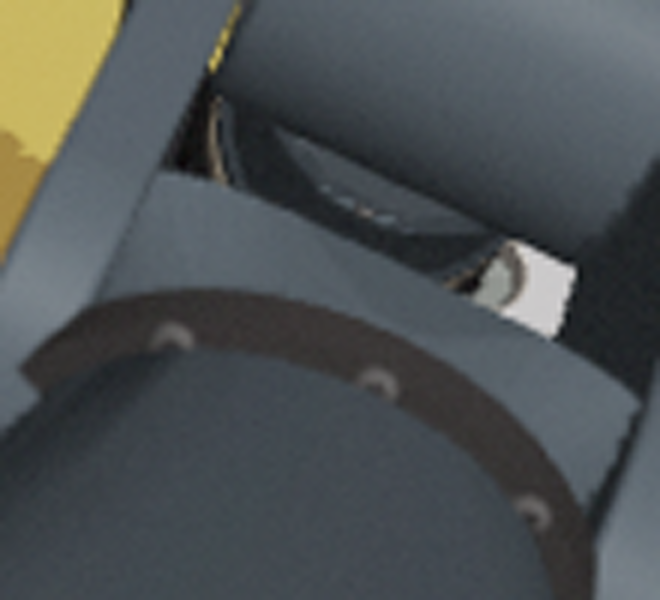

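Request:
arm_command(
  plan=[
    [[0.04,-0.05,-0.6],0],
    [[0.04,-0.05,-1.4],0],
    [[0.04,-0.05,-2],0],
    [[0.04,-0.05,-2.1],0],
    [[0.04,-0.05,-2.1],0],
  ],
)

```text
time: 6.15
position: [0.5302, -0.1329, 0.1299]
tool_rot: [-0.405, 0.58, -0.58, 0.404]
ft_force: [-0.5, 0.1, -0.2]
grip_width: 0.0117
```

```bash
python3 - <<'E'
from h import *
for n in ("wrist","side"):
    c=camera(n);np.save(n+"5.npy",c,allow_pickle=True)
    im=c["pixels"][:,:,::-1]
    im=im[170:300,270:400] if n=="wrist" else im[190:290,160:280]
    cv2.imwrite(f"pics/{n}5.png",cv2.resize(im,None,fx=4.5,fy=4.5,interpolation=cv2.INTER_CUBIC))
o=get_obs();print(o["position"],o["ft_force"],o["time"],o["grip_width"])
E
```

```text
[ 0.53104956 -0.13346771  0.13081371] [-0.86259714  0.07793456 -0.92012736] 6.25 0.011685978682643516
```

View pics/wrist5.png

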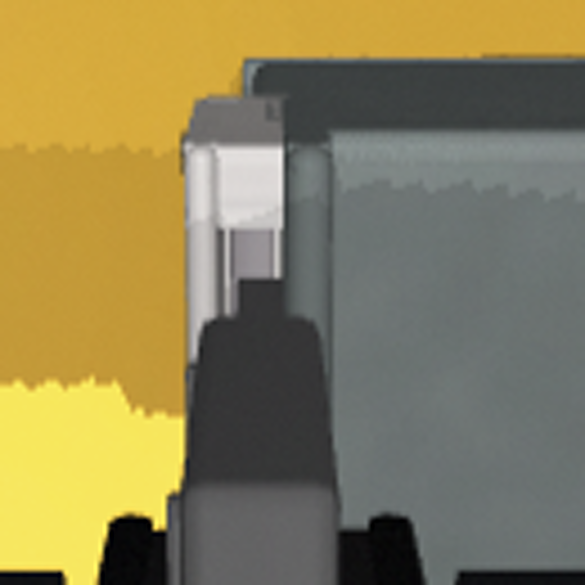

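View pics/side5.png

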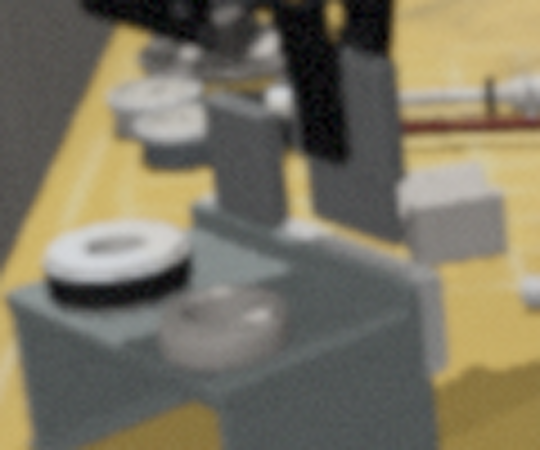

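```bash
python3 - <<'E'
from h import *
np.set_printoptions(precision=4,suppress=True)
c=np.load("wrist5.npy",allow_pickle=True).item()
f=lambda l:np.array(l)/4.5+np.array([270,170])-.39
th=np.radians(-20.2); ax=np.array([np.cos(th),np.sin(th)]); ay=np.array([-ax[1],ax[0]])
tcp=np.array([.5302,-.1329])
def loc(P): return np.c_[(P[:,:2]-tcp)@ax,(P[:,:2]-tcp)@ay]*1000
print("lip out,in,rear,outer", loc(onz(c,f([(188,230),(217,228),(284,228),(331,230)]),.085)))
print("foot",loc(onz(c,f([(239,281),(282,281)]),.0945)))
print("sh",loc(onz(c,f([(202,321),(319,321)]),.1225)))
print("top",loc(onz(c,f([(183,485),(338,485)]),.1725)))
E
```

```text
lip out,in,rear,outer [[-9.0856 29.7094]
 [-5.5722 29.9499]
 [ 2.5368 29.9351]
 [ 8.2283 29.6784]]
foot [[-2.8267 25.7186]
 [ 2.1819 25.7095]]
sh [[-6.2337 28.6025]
 [ 5.5496 28.5809]]
top [[-6.0549 29.9233]
 [ 5.2881 29.9016]]
```

Request:
arm_command(
  plan=[
    [[-0.04,0.03,0],0],
    [[-0.04,0.03,-0.15],0],
    [[-0.04,0.03,-0.25],0],
    [[-0.04,0.03,-0.25],0],
  ],
)

```text
time: 6.65
position: [0.5292, -0.1327, 0.1235]
tool_rot: [-0.404, 0.58, -0.58, 0.404]
ft_force: [-0.2, -0.4, 0.8]
grip_width: 0.0115
```

```bash
python3 - <<'E'
from h import *
for n in ("wrist",):
    c=camera(n);np.save(n+"6.npy",c,allow_pickle=True)
    im=c["pixels"][:,:,::-1]
    im=im[170:300,270:400]
    cv2.imwrite(f"pics/{n}6.png",cv2.resize(im,None,fx=4.5,fy=4.5,interpolation=cv2.INTER_CUBIC))
o=get_obs();print(o["position"],o["ft_force"],o["time"],o["grip_width"])
E
```

```text
[ 0.52934962 -0.13279013  0.12360565] [ 0.47432741 -0.31007403 -1.50401001] 6.7 0.011917447565616801
```

View pics/wrist6.png

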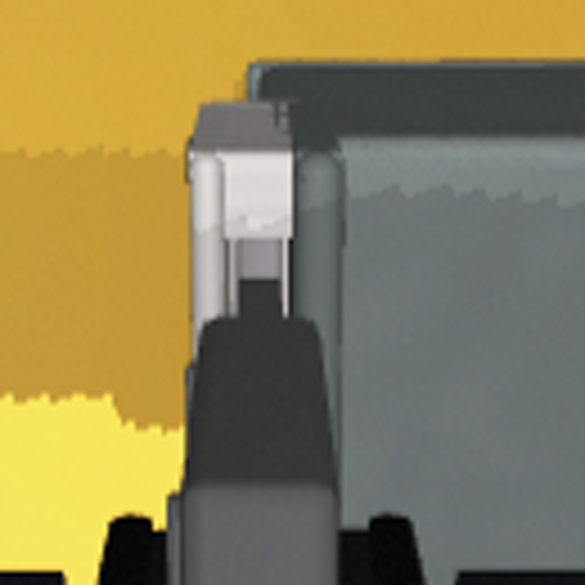

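Request:
arm_command(
  plan=[
    [[0,0,-0.15],0],
    [[0,0,-0.3],0],
    [[0,0,-0.45],0],
    [[0,0,-0.6],0],
    [[0,0,-0.6],0],
  ],
)

```text
time: 7.2
position: [0.529, -0.1326, 0.1081]
tool_rot: [-0.405, 0.581, -0.58, 0.404]
ft_force: [-0.6, 0.0, -1.1]
grip_width: 0.0117
```

Request:
arm_command(
  plan=[
    [[0,0,-0.1],0],
    [[0,0,-0.2],0],
    [[0,0,-0.3],0],
    [[0,0,-0.4],0],
    [[0,0,-0.4],0],
  ],
)

```text
time: 7.7
position: [0.5296, -0.1328, 0.0988]
tool_rot: [0.404, -0.58, 0.58, -0.404]
ft_force: [-0.8, 0.0, 3.0]
grip_width: 0.0118
```

```bash
python3 - <<'E'
from h import *
for n in ("wrist","side"):
    c=camera(n);np.save(n+"7.npy",c,allow_pickle=True)
    im=c["pixels"][:,:,::-1]
    im=im[170:300,270:400] if n=="wrist" else im[190:290,160:280]
    cv2.imwrite(f"pics/{n}7.png",cv2.resize(im,None,fx=4.5,fy=4.5,interpolation=cv2.INTER_CUBIC))
o=get_obs();print(o["position"],o["ft_force"],o["time"],o["grip_width"])
E
```

```text
[ 0.52956379 -0.13285385  0.09904062] [-0.57835774 -0.81482794  2.28219273] 7.8 0.01161809392562592
```

View pics/wrist7.png

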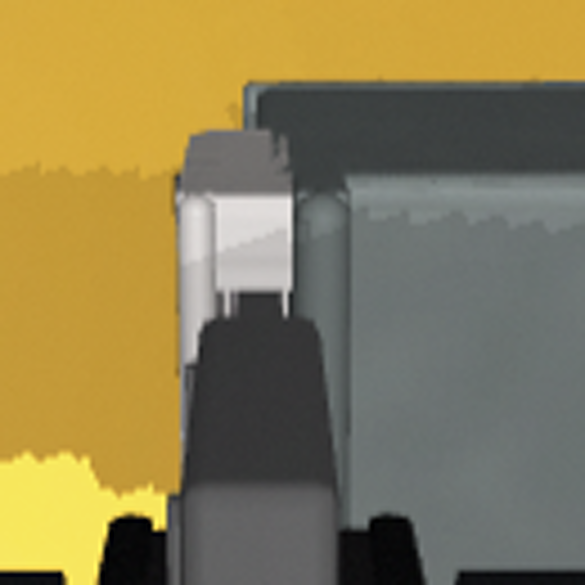

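View pics/side7.png

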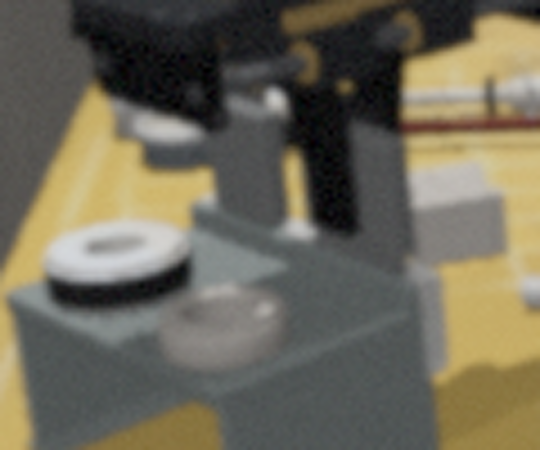

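Request:
arm_command(
  plan=[
    [[0,0,-0.04],0],
    [[0,0,-0.08],0],
    [[0,0,-0.12],0],
    [[0,0,-0.16],0],
    [[0,0,-0.16],0],
  ],
)

```text
time: 8.3
position: [0.5296, -0.1328, 0.0949]
tool_rot: [0.404, -0.58, 0.58, -0.404]
ft_force: [-0.2, 0.3, 5.3]
grip_width: 0.0115
```

Request:
arm_command(
  plan=[
    [[0,0,-0.03],0],
    [[0,0,-0.05],0],
    [[0,0,-0.05],0],
  ],
)

```text
time: 8.6
position: [0.5296, -0.1328, 0.0938]
tool_rot: [0.404, -0.58, 0.58, -0.404]
ft_force: [-1.7, 0.4, 7.0]
grip_width: 0.0116
```

Close to home; small steps until the force jumps at the hard stop.

Request:
arm_command(
  plan=[
    [[0,0,-0.02],0],
    [[0,0,-0.02],0],
  ],
)

```text
time: 8.8
position: [0.5296, -0.1329, 0.0934]
tool_rot: [0.404, -0.58, 0.58, -0.404]
ft_force: [-1.0, 0.5, 6.6]
grip_width: 0.0115
```

Request:
arm_command(
  plan=[
    [[0,0,-0.02],0],
    [[0,0,-0.02],0],
  ],
)

```text
time: 9.0
position: [0.5296, -0.1328, 0.0931]
tool_rot: [0.404, -0.58, 0.58, -0.404]
ft_force: [-1.1, -0.2, 7.7]
grip_width: 0.0117
```

Request:
arm_command(
  plan=[
    [[0,0,-0.02],0],
    [[0,0,-0.02],0],
  ],
)

```text
time: 9.2
position: [0.5296, -0.1328, 0.093]
tool_rot: [0.404, -0.58, 0.58, -0.404]
ft_force: [-1.3, 0.1, 10.4]
grip_width: 0.0118
```

Request:
arm_command(
  plan=[
    [[0,0,-0.02],0],
    [[0,0,-0.02],0],
  ],
)

```text
time: 9.4
position: [0.5296, -0.1329, 0.093]
tool_rot: [0.404, -0.58, 0.58, -0.404]
ft_force: [-2.9, 1.7, 13.0]
grip_width: 0.0118
```

Request:
arm_command(
  plan=[
    [[0,0,0],0],
    [[0,0,0],0],
    [[0,0,0],0],
    [[0,0,0],0],
    [[0,0,0],0],
  ],
)

```text
time: 9.9
position: [0.5296, -0.1328, 0.093]
tool_rot: [0.404, -0.58, 0.58, -0.404]
ft_force: [-2.9, 0.9, 14.5]
grip_width: 0.0116
```

```bash
python3 - <<'E'
from h import *
for n in ("wrist","side"):
    c=camera(n)
    im=c["pixels"][:,:,::-1]
    im=im[170:300,270:400] if n=="wrist" else im[190:310,160:280]
    cv2.imwrite(f"pics/{n}8.png",cv2.resize(im,None,fx=4.5,fy=4.5,interpolation=cv2.INTER_CUBIC))
c=camera("side");cv2.imwrite("pics/sidefull8.png",c["pixels"][:,:,::-1])
o=get_obs();print(o["position"],o["ft_force"],o["time"],o["grip_width"])
E
```

```text
[ 0.52958264 -0.13285479  0.09296854] [-2.40543984  1.07503133 12.73516469] 10.05 0.0118448725835364
```

View pics/wrist8.png

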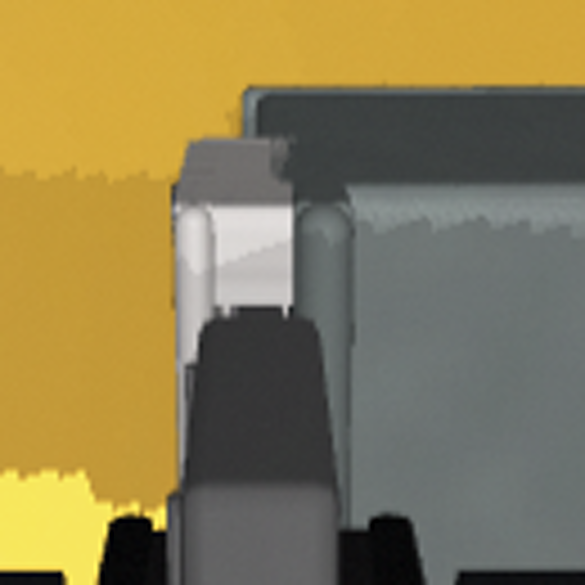

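View pics/sidefull8.png

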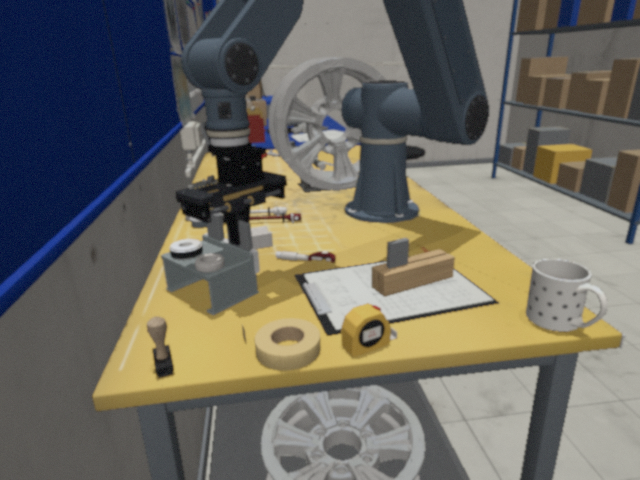

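View pics/side8.png

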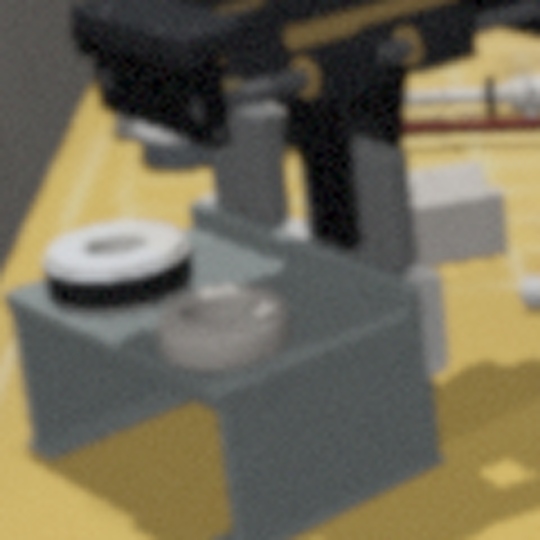

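```bash
python3 -c "
from rig import hand_in; print(hand_in())"
```

```text
the job is handed in; nothing more can be done
None
```

The wide holder is in the empty bay, pressed fully home, and I handed the job in with the gripper still holding it down. I handed in just after 10.05 s of the 35 s allowed; `hand_in()` gives no verdict.

**What I did:** I gripped the wide holder across its slab with 40 N and lifted it clear of the stand. Over the bay I re-aligned it twice from the wrist camera. I then lowered it behind the lip and pressed it down in steps of 0.5–4 mm until it stopped.

**Last checks before hand-in:**
- **Home position:** the tool stayed at z = 0.0930 m while the upward force rose from 7.7 N to about 13–14.5 N, far below the 70 N limit. The expected home height was 0.0935 m.
- **Grip:** the opening stayed at 11.6–11.8 mm, and the wrist pictures show no slip of the holder in the fingers. The shoulders appear to sit on the lip.
- **Other objects:** the side view shows the narrow holder still in the stand and the rings and micrometer where they were. I did not measure these positions again. The V-block is partly hidden behind the gripper in that view.

**Disagreements:** my first wrist-camera estimate of the position across the slot was about 1.2 mm off from the closer one, and I used the closer one. The final sideways force of about 3 N suggests the tongue is lightly touching one side of the slot.

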